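# Fit a filter cassette so that it holds the interlock plunger in

## Task

Fit the fresh filter cassette, which stands on end, into the bench dust extractor: first lay it flat on the bench, barred intake face up, without letting it topple, and let go of it. Then take it again, slide its nose (the end with the steel strike plate) under the fan housing against the spring plunger until its tail clears the heel bar, and lower it flat behind the bar, so that it holds the plunger in. Leave the glue bottle, jar and dish where they are.

Things in the scene. Friction and masses are not known exactly. Their poses are not given: they have to be found in the camera images.
- cassette: Loose filter cassette, 0.2 kg, solid: 110 (x, nose at +) by 56 (y) by 30 mm (z), grey frame, white pleats. Origin: centre of its underside. Nose end: small steel strike plate; tail (-x): plain, grip ribs on the sides near it. +z: out of the intake face (two lengthwise bars over the pleats; underside has none). Starts on its tail, nose up, intake face turned to the robot's right.
- cassette_nose (a point): Centre of the cassette's nose end face (the steel strike plate): 55 mm from the origin along its +x, 15 mm above its underside.
- extractor: Grey bench dust extractor, fixed, 210 (x) by 120 mm (y), 86 mm high at the fan. Origin: centre of its underside, on the bench; x is the insertion direction, away from the robot, z up. Flat bay floor at z = 30 mm. Cassette seated: flat on the floor, intake face up, nose to +x, its origin at x = -15 to -10, y = 0 within 3, z = 30 mm, tail against or up to 5 mm ahead of the heel bar.
- heel (a point): Top of the steel heel bar at the near end of the bay, middle of its inner (far) edge: extractor x = -70, z = 38 mm. The bar stands 8 mm above the bay floor, 50 mm wide (y), 8 mm thick; a 2 mm foot plate lies before it to x = -93 mm.
- mouth (a point): Middle of the fan housing's mouth at bay floor level: extractor x = 22, z = 30 mm. The mouth is 62 mm wide, 47 mm high, 26 mm deep to the switch body. Steel rails 62 mm apart, 20 mm above the bay floor, lead into it from x = -16 mm, with flared ends from x = -28 mm (74 mm apart). Nearer than that nothing stands beside the bay above its floor: room for fingers.
- plunger (a joint): Spring plunger of the filter interlock, sliding along the extractor's +x: 0 = free, 0.012 m = fully in. Force about 1.5 N at 0, 3 N at 7 mm, 4.1 N at 12 mm. Seated cassette: 7 to 12 mm.
- plunger_tip (a point): Tip of the plunger, a 9 mm steel pin with a round end, on the extractor's centre line, 15 mm above the bay floor, at extractor x = 33 mm when free (under the roof of the fan housing); it moves with the plunger.
- glue_bottle: White glue bottle, 37 mm across, 88 mm high, loose; origin under its centre. Stays where it is.
- jar_glass: Empty clear glass jar, 46 mm across, 53 mm high, loose; origin under its centre. Stays where it is.
- petri_dish: Shallow clear dish with crumbs, 60 mm across, 12 mm high, loose; origin under its centre. Stays where it is.
Mind the look-alikes: they are no part of the job. Leave any turquoise look-alike of the cassette alone.

How it is judged:
On the way:
1. the cassette lies flat on the bench, intake face up, let go (angle between cassette's own z axis and vertical below 0.1 rad and height (world z) of cassette below 0.005 m and contact force between the fingers and cassette below 0.1 N and linear speed of cassette below 0.03 m/s), for 0.2 s.
At the end, for the whole second after the job is handed in: The cassette lies still and flat on the bay floor (within 3 mm and 0.06 rad), intake face up, nose under the fan housing (nose face 36 to 50 mm ahead of the extractor's origin, turned less than 0.12 rad from its axis), and holds the plunger pushed in by more than 5 mm (value of joint plunger above 0.005 m and z of cassette in the frame of extractor between 0.026 and 0.033 m and x of cassette_nose in the frame of extractor between 0.036 and 0.05 m and angle between cassette's own z axis and vertical below 0.06 rad and angle between the x axis of cassette and the x axis of extractor, either way round below 0.12 rad and linear speed of cassette below 0.02 m/s); the robot touches nothing.
It fails at once if the cassette topples or is flung (turns faster than 6 rad/s) (angular speed of cassette above 6 rad/s).
It fails at once if the glue bottle is moved more than 25 mm (distance of glue_bottle from where it was at the start of the episode above 0.025 m).
It fails at once if the jar is moved more than 25 mm (distance of jar_glass from where it was at the start of the episode above 0.025 m).
It fails at once if the dish is moved more than 25 mm (distance of petri_dish from where it was at the start of the episode above 0.025 m).
It also fails if it takes over 64 s, if anything falls off the work surface, if the arm or the gripper's body presses on something with over 40 N, if the wrist force passes 120 N, or if a joint passes its speed limit or range.

## Robot

A 7-joint arm with a two-finger parallel gripper is mounted at the origin on a cart in front of the work surface, level with it; the furniture and walls round the work are solid. World frame = base frame: x ahead of the robot, y to its left, z up, the work surface at z = 0. Lengths are in m, angles in rad, forces in N, time in s.
With the tool pointing down it reaches from about 0.425 to 0.875 m from the base axis. Payload 4.7 kg.
Tool frame: the origin (TCP) lies on the centre line of the jaws, within the pads' length; the fingertips stand 25 mm ahead of it and the grasp point (between the pads) lies 6 mm ahead of it (env.finger_overhang is the distance from the TCP to the fingertips, in m); z points along the fingers, y is the line along which they close (so a half turn about z gives the same grasp; the last joint's range is limited). The gripper opens to 87 mm and grips with 3 to 60 N. Pads are 19 mm wide; open, the fingers measure 117 mm over their backs; the gripper's body (75 mm by 190 mm) begins 51 mm behind the grasp point.
Start: joints at [1.173, 0.321, -0.07, 1.45, 0.023, 1.371, -0.057], TCP at [0.26, -0.596, 0.248] pointing down, gripper open.
Joint ranges: [-2.86, 2.86], [-0.3, 2.09], [-1.38, 1.24], [0.06, 2.45], [-1.56, 4.7], [0.09, 2.05], [-2.69, 2.69]. Speed limits (rad/s): [2.57, 2.57, 3.14, 3.14, 3.14, 3.14, 3.14].

## Interface

Orientations are given as a unit quaternion [x, y, z, w].
In Python, from station import env, imaging gives the robot as it stands.
- The arm moves only by the tool apply_moves, never from a script. Its argument "motion" is a list of rows, each a list of 7 numbers: the shift along the tool's x, y, z in cm, then the turn, a rotation vector about the tool's x, y, z in degrees, then the closure, from 0 (fully open) to 1 (shut). In form: [[tx, ty, tz, ax, ay, az, grip], ...]. A call has 1 to 8 rows; each row is the pose to reach, as a shift and turn from the pose commanded when the call began, along the tool's axes at that moment; what a row does not reach only later rows make up. A row lasts 1/12 s, in which the tool goes at most 41.7 mm and 7.16 degrees, less where a joint would pass 70% of its speed; a pose out of reach is approached as far as the arm can. A call with a gripper value outside its range is refused whole. The fingers move at their own pace and stop on an object; "newtons" is the grip in N (left out, the last holds). Time passes only in rows, so rows that repeat a pose let the fingers close. It gives the time, the measured TCP pose, the force, the opening and the grip force at its end, in the units of the state.
- env.get_state(): the state, without advancing time (a new reading comes with each control period).
- imaging.read_camera(name): name is "scene" or "top"; returns (picture, depth): 420x560x3 uint8, blue, green, red; 420x560 float32, m along the optical axis (not along the pixel's ray), 0 where there is no reading.
- imaging.calibration(name): a dict with "mtx" (3x3 intrinsics, pixels), "k1" (the pictures are not rectified: a ray, as slopes to the right and down, at radius r is drawn at 1 + k1 r^2 times it, then the intrinsics apply), "rvec" (rotation vector, rad) and "tvec" (3), from world to camera coordinates, as OpenCV has them. Camera axes: x right, y down, z forward; pixel columns grow to the right and rows downward; lengths in m; the calibration is good to about 2 mm. A picture is of the moment at which its call begins. calibration takes no time and is no camera call.
- env.sign_off(): hands the job in; it is judged then, once.
The state is a dict: "time": time; "q": joint angles; "dq": joint speeds; "joint_torque": joint torques, N m; "position": TCP position; "tool_rot": TCP orientation; "ft_force": force on the tool from outside, world axes, zero at the start; "ft_torque": the same for the moment, N m; "grip_width": finger opening in m; "grip_force": force on a finger pad.
Only numpy, scipy, OpenCV 4.12 (cv2) and the standard library are available. Lean on these libraries where they do the work, as an engineer would, in place of code of your own. Each camera call takes 0.05 s, during which the arm holds its last target. There are 200 camera calls.

## Working session

There is one attempt and no reset: what is moved stays moved. The work goes in short steps, Python scripts to look and compute and a tool call to move; the robot and the scene stay as the last step left them, time stands still between calls to the robot, and variables do not carry over. Pictures are saved under pics/ and viewed, at most 10 in all, crops included, and the job is handed in when it is done.

Besides the shell and the picture viewer there is one more tool, called after ">>>" as name(argument=value, ...) on one line, values as JSON. apply_moves: Moves the arm, as the interface text tells. Its arguments: {"type":"object","properties":{"motion":{"type":"array"},"newtons":{"type":"number"}},"required":["motion"]}

```bash
ls; mkdir -p pics; cat > h.py <<'E'
import numpy as np, cv2
from scipy.spatial.transform import Rotation as R
from station import env, imaging
def cloud(name):
    im,d=imaging.read_camera(name); c=imaging.calibration(name)
    K=np.array(c["mtx"]);k=c["k1"]
    v,u=np.mgrid[:420,:560].astype(float)
    pts=np.stack([u.ravel(),v.ravel()],1)[:,None]
    s=cv2.undistortPoints(pts,K,np.array([k,0,0,0.]))[:,0].reshape(420,560,2)
    P=np.dstack([s[...,0]*d,s[...,1]*d,d])
    Rm=cv2.Rodrigues(np.array(c["rvec"],float))[0]
    W=(P-np.array(c["tvec"]).ravel())@Rm
    W[d<=0]=np.nan
    return im,W
def tool():
    s=env.get_state(); return np.array(s["position"]),R.from_quat(s["tool_rot"]),s
E
python3 - <<'E'
from h import *
for n in("scene","top"):
    im,W=cloud(n); cv2.imwrite(f"pics/{n}0.png",im); np.save(f"{n}0.npy",W)
p,r,s=tool();print(p,r.as_matrix().round(3),s["time"],s["grip_width"])
E
```

```text
pics
[ 0.25993723 -0.59526812  0.24657493] [[ 0.916  0.4   -0.001]
 [ 0.4   -0.916  0.002]
 [-0.    -0.002 -1.   ]] 0.1 0.08699855233344995
```

View pics/scene0.png

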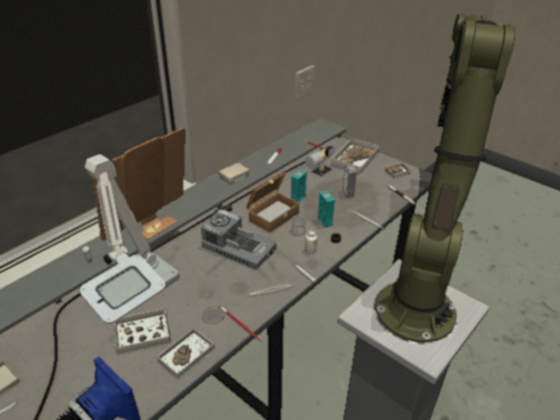

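View pics/top0.png

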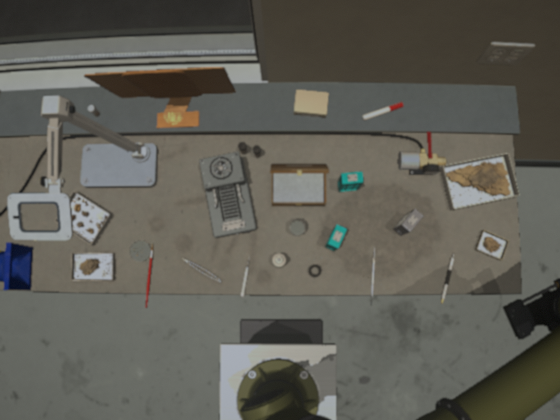

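The top view has the grey cassette standing at about (408,222) and the extractor at (230,195). The glue bottle is at (280,260), the jar at (297,228) and the dish at (140,250). The turquoise look-alikes are at (350,180) and (337,237).

```bash
python3 - <<'E'
from h import *
W=np.load("top0.npy");im=cv2.imread("pics/top0.png")
def box(u0,u1,v0,v1,z0,z1):
    m=np.zeros(W.shape[:2],bool);m[v0:v1,u0:u1]=1
    return W[m&(W[...,2]>z0)&(W[...,2]<z1)]
def rect(p,n):
    r=cv2.minAreaRect((p[:,:2]*1000).astype(np.float32)); print(n,len(p),np.median(p[:,2]).round(4),np.round(r[0],1),np.round(r[1],1),round(r[2],1))
rect(box(385,430,195,245,.09,.13),"cas top")
rect(box(385,430,195,245,.015,.13),"cas all")
rect(box(195,265,145,245,.015,.1),"ext")
rect(box(195,265,145,245,.07,.1),"ext fan")
rect(box(195,265,185,245,.02,.034),"ext floor")
rect(box(268,292,248,272,.06,.1),"glue")
rect(box(284,312,214,242,.02,.08),"jar")
rect(box(325,350,222,255,.05,.13),"turq1")
rect(box(335,368,165,195,.05,.13),"turq2")
S=np.load("scene0.npy");m=S[...,2]
for n,(u0,u1,v0,v1) in dict(cas=(338,362,158,202)).items():
    Q=S[v0:v1,u0:u1].reshape(-1,3);Q=Q[(Q[:,2]>.02)&(Q[:,2]<.13)];rect(Q,n+" scene")
    rect(Q[Q[:,2]>.1],"top scene")
for n,(u,v) in dict(dish=(140,250),pen=(373,270),pen2=(448,275),floor=(373,235)).items(): print(n,W[v,u].round(3))
a=cv2.resize(im[140:260,190:310],(600,600),interpolation=cv2.INTER_CUBIC);cv2.imwrite("pics/ext.png",a)
s=cv2.imread("pics/scene0.png")
a=cv2.resize(im[195:245,385:435],(400,400),interpolation=cv2.INTER_CUBIC)
b=cv2.resize(s[155:205,325:375],(400,400),interpolation=cv2.INTER_CUBIC);cv2.imwrite("pics/cas.png",np.hstack([a,b]))
E
```

```text
cas top 267 0.1097 [ 476.8 -348.7] [30.8 57. ] 47.7
cas all 381 0.1079 [ 476.7 -348.4] [30.9 57.3] 48.2
ext 3618 0.0327 [569.2 116.6] [238.7 170.2] 8.0
ext fan 1238 0.083 [614.5 150.2] [ 85.6 112.3] 11.3
ext floor 1832 0.0291 [517.2 129.9] [140.6 121.1] 11.7
glue 107 0.0655 [378.3  -4.8] [31.8 31.7] 0.4
jar 93 0.0479 [469.1 -54. ] [44.1 45.3] 71.5
turq1 289 0.1088 [ 435.7 -152.9] [29.8 56.6] 65.3
turq2 331 0.1081 [ 586.9 -194.2] [31.1 56.9] 4.4
cas scene 397 0.0636 [ 522.  -431.9] [ 88.  260.2] 42.8
top scene 92 0.1103 [ 476.8 -343.7] [31.3 62.2] 53.1
dish [ 0.405  0.388 -0.001]
pen [ 0.351 -0.263  0.004]
pen2 [ 0.336 -0.471  0.011]
floor [ 0.449 -0.266 -0.001]
```

View pics/cas.png

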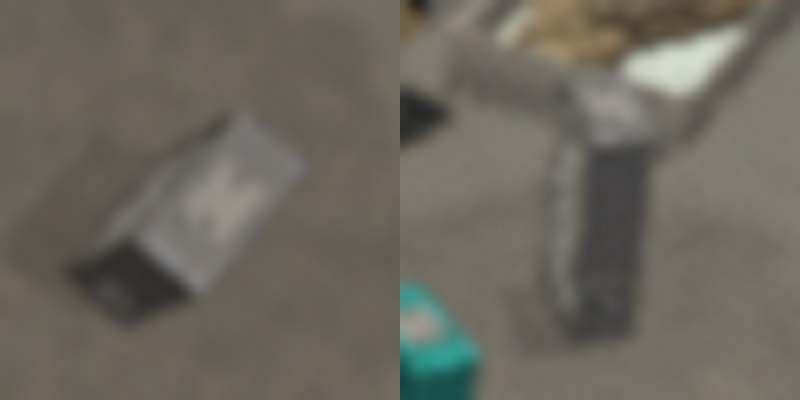

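View pics/ext.png

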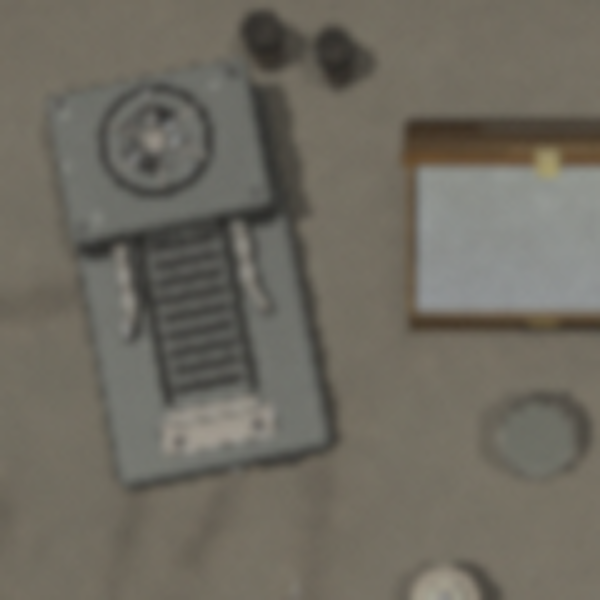

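The cassette's pale, unbarred underside faces (+x,+y), so its intake face points toward the robot's right. The nose will have to go down along yaw of about 48°. The extractor's yaw is about 12°. I'll grip it across its width with the tool tilted, then turn the tool 90°.

```bash
cat >> h.py <<'E'
def target(yaw,tilt):  # tool x at yaw, z down, then tilted about tool y (+: z toward x)
    a=np.radians(yaw); x=np.array([np.cos(a),np.sin(a),0]); z=np.array([0,0,-1.]); y=np.cross(z,x)
    return R.from_matrix(np.stack([x,y,z],1))*R.from_euler("y",tilt,degrees=True)
def move(P,Rt,ahead=0.006): # put the point 'ahead' of TCP at P
    p,r,s=tool(); t=np.array(P)-Rt.apply([0,0,ahead])
    d=r.inv().apply(t-p)*100; w=(r.inv()*Rt).as_rotvec(degrees=True)
    print("shift cm",d.round(2),"turn",w.round(2),"tcp target",t.round(4))
E
python3 - <<'E'
from h import *
Rt=target(47.7,65); G=np.array([.4768,-.3485,.068])
move(G+Rt.apply([0,0,-.12])+[0,0,.03],Rt,.012)
E
```

```text
shift cm [18.83 -9.03  9.29] turn [ 13.58  63.98 -21.5 ] tcp target [ 0.3963 -0.437   0.1538]
```

>>> apply_moves(motion=[[4, -2, 1, 4, 18, -6, 0], [9, -4.5, 4, 7, 32, -11, 0], [18.8, -9, 9.3, 13.6, 64, -21.5, 0], [18.8, -9, 9.3, 13.6, 64, -21.5, 0], [18.8, -9, 9.3, 13.6, 64, -21.5, 0], [18.8, -9, 9.3, 13.6, 64, -21.5, 0], [18.8, -9, 9.3, 13.6, 64, -21.5, 0], [18.8, -9, 9.3, 13.6, 64, -21.5, 0]])

```text
time: 0.77
position: [0.397, -0.4365, 0.1547]
tool_rot: [0.826, 0.327, 0.419, -0.185]
ft_force: [-0.1, -1.0, -0.0]
grip_width: 0.0869
grip_force: 0.0
```

```bash
cat > m.py <<'E'
from h import *
import sys
a=[float(v) for v in sys.argv[1:]]
p,r,s=tool(); M=r.as_matrix(); print("yaw of y",np.degrees(np.arctan2(M[1,1],M[0,1])).round(2),"z",M[:,2].round(3),"q",np.round(s["q"],2),"t",s["time"])
if a: move(a[:3],target(a[3],a[4]),a[5])
E
python3 m.py .4768 -.3485 .068 47.7 65 .010
```

```text
yaw of y -45.86 z [ 0.572  0.58  -0.58 ] q [ 1.44  0.57 -0.28  1.62 -0.71  1.46  0.62] t 0.7667
shift cm [-0.38 -0.44 13.71] turn [ 2.17 10.42 -3.37] tcp target [ 0.4707 -0.3552  0.0722]
```

>>> apply_moves(motion=[[0, -0.4, 1, 1, 5, -1.5, 0], [-0.4, -0.45, 5, 2.2, 10.4, -3.4, 0], [-0.4, -0.45, 5, 2.2, 10.4, -3.4, 0], [-0.4, -0.45, 5, 2.2, 10.4, -3.4, 0]])

```text
time: 1.1
position: [0.4195, -0.4047, 0.118]
tool_rot: [0.773, 0.338, 0.49, -0.221]
ft_force: [0.3, -1.3, 1.1]
grip_width: 0.0871
grip_force: 0.0
```

```bash
python3 m.py .4768 -.3485 .068 47.7 65 .010; python3 - <<'E'
from h import *
im,W=cloud("top"); a=cv2.resize(im[180:280,360:480],(720,600),interpolation=cv2.INTER_CUBIC);cv2.imwrite("pics/pre.png",a)
E
```

```text
yaw of y -42.38 z [ 0.607  0.672 -0.423] q [ 1.46  0.71 -0.33  1.63 -0.78  1.48  0.75] t 1.1
shift cm [-1.13  0.5   8.37] turn [-0.18  0.04 -0.58] tcp target [ 0.4707 -0.3552  0.0722]
```

View pics/pre.png

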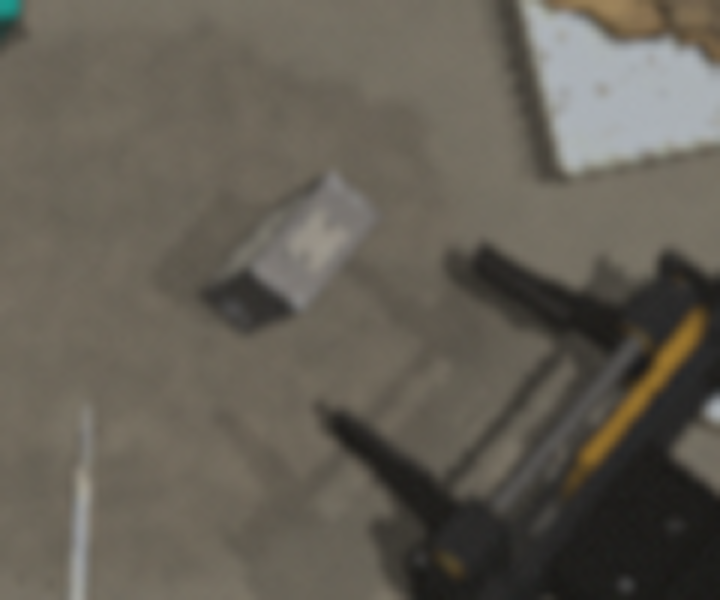

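The open fingertips at (325,410) and (485,255) straddle the cassette's long axis evenly, with the cassette at about (290,250). I'll advance and grip.

>>> apply_moves(motion=[[-1.1, 0.4, 2, 0, 0, -0.6, 0], [-1.1, 0.5, 4, 0, 0, -0.6, 0], [-1.1, 0.5, 6, 0, 0, -0.6, 0], [-1.1, 0.5, 7.5, 0, 0, -0.6, 0], [-1.1, 0.5, 8.4, 0, 0, -0.6, 0], [-1.1, 0.5, 8.4, 0, 0, -0.6, 0], [-1.1, 0.5, 8.4, 0, 0, -0.6, 0]])

```text
time: 1.73
position: [0.4719, -0.3594, 0.078]
tool_rot: [0.772, 0.345, 0.49, -0.212]
ft_force: [-0.4, 0.1, -0.1]
grip_width: 0.0868
grip_force: 0.0
```

```bash
python3 m.py .4768 -.3485 .068 47.7 65 .010
```

```text
yaw of y -42.19 z [ 0.61   0.665 -0.431] q [ 1.39  0.73 -0.36  1.7  -0.82  1.34  0.79] t 1.7333
shift cm [-0.42 -0.38  0.45] turn [0.17 0.52 0.62] tcp target [ 0.4707 -0.3552  0.0722]
```

>>> apply_moves(motion=[[0, 0, 0, 0, 0, 0, 0.15], [0, 0, 0, 0, 0, 0, 0.25], [0, 0, 0, 0, 0, 0, 0.3], [0, 0, 0, 0, 0, 0, 0.35], [0, 0, 0, 0, 0, 0, 0.4], [0, 0, 0, 0, 0, 0, 0.5], [0, 0, 0, 0, 0, 0, 0.5], [0, 0, 0, 0, 0, 0, 0.5]], newtons=15)

```text
time: 2.4
position: [0.4715, -0.3577, 0.0765]
tool_rot: [0.771, 0.345, 0.49, -0.214]
ft_force: [-2.1, 0.9, 2.9]
grip_width: 0.0561
grip_force: 14.9
```

```bash
python3 m.py
```

```text
yaw of y -42.12 z [ 0.609  0.668 -0.427] q [ 1.39  0.74 -0.36  1.7  -0.82  1.34  0.79] t 2.4
```

>>> apply_moves(motion=[[1.5, 0, -0.7, 0, 0, 0, 0.5], [3.5, 0, -1.6, 0, 0, 0, 0.5], [5.4, 0, -2.5, 0, -4, 0, 0.5], [6.3, 0, -3, 0, -9, 0, 0.5], [6.3, 0, -3, 0, -15, 0, 0.5], [6.3, 0, -3, 0, -21, 0, 0.5], [6.3, 0, -3, 0, -27, 0, 0.5], [6.3, 0, -3, 0, -33, 0, 0.5]])

```text
time: 3.07
position: [0.471, -0.3593, 0.1465]
tool_rot: [0.88, 0.391, 0.249, -0.104]
ft_force: [0.3, -0.1, -2.1]
grip_width: 0.0559
grip_force: 14.9
```

>>> apply_moves(motion=[[0, 0, 0, 0, -6, 0, 0.5], [0, 0, 0, 0, -12, 0, 0.5], [0, 0, 0, 0, -18, 0, 0.5], [0, 0, 0, 0, -24, 0, 0.5], [0, 0, 0, 0, -30, 0, 0.5], [0, 0, 0, 0, -36, 0, 0.5], [0, 0, 0, 0, -42, 0, 0.5], [0, 0, 0, 0, -46, 0, 0.5]])

```text
time: 3.73
position: [0.4732, -0.356, 0.1462]
tool_rot: [0.906, 0.403, -0.114, 0.056]
ft_force: [0.3, 0.6, -2.6]
grip_width: 0.0562
grip_force: 14.9
```

```bash
python3 m.py .53 -.29 .07 47.7 -25.3 0.012; python3 - <<'E'
from h import *
s=env.get_state();print(s["grip_width"],s["grip_force"])
im,W=cloud("scene"); np.save("s1.npy",W); a=cv2.resize(im[120:240,290:410],(600,600),interpolation=cv2.INTER_CUBIC);cv2.imwrite("pics/rot.png",a)
E
```

```text
yaw of y -42.0 z [-0.161 -0.193 -0.968] q [ 0.67  0.31 -0.25  1.7   0.34  1.23 -0.44] t 3.7333
shift cm [10.56 -0.26  4.01] turn [  0.63 -10.78   0.09] tcp target [ 0.5335 -0.2862  0.0808]
0.056238058586356485 14.919230591040105
```

View pics/rot.png

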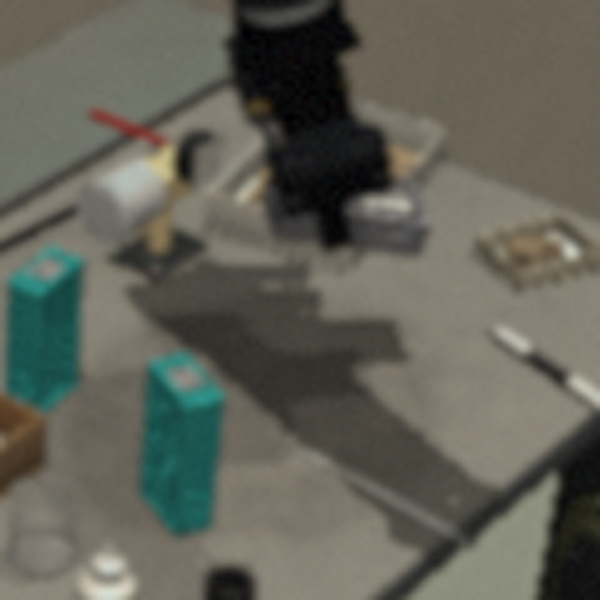

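The scene view shows the cassette held level, with its light pleated face up at about (385,210) in the crop. I'll finish the turn and lower it.

>>> apply_moves(motion=[[0, 0, 0, 0.5, -5, 0, 0.5], [0, 0, 0, 0.6, -10.8, 0, 0.5], [0.7, 0, 2.6, 0.6, -10.8, 0, 0.5], [1.4, 0, 5.3, 0.6, -10.8, 0, 0.5], [2, 0, 8, 0.6, -10.8, 0, 0.5], [2.5, 0, 9.5, 0.6, -10.8, 0, 0.5], [2.75, 0, 10.6, 0.6, -10.8, 0, 0.5], [2.75, 0, 10.6, 0.6, -10.8, 0, 0.5]])

```text
time: 4.45
position: [0.4705, -0.3579, 0.034]
tool_rot: [0.893, 0.394, -0.201, 0.085]
ft_force: [-1.0, 0.1, -1.2]
grip_width: 0.0561
grip_force: 14.9
```

```bash
python3 m.py .4732 -.356 .029 47.7 -25.3 0; python3 - <<'E'
from h import *
im,W=cloud("top"); 
m=(W[...,2]>.02)&(W[...,2]<.06);m[:,:360]=0;m[:,440:]=0;m[:195]=0;m[250:]=0
q=W[m]; print(len(q))
# fit plane on visible cassette top
c=np.array([.459,-.372]); n=np.array([.673,.74]); l=np.array([-.74,.673])
d=q[:,:2]-c; k=(d@n<.02)&(d@n>-.05)&(abs(d@l)<.022); q=q[k]; print(len(q))
A=np.c_[q[:,:2]-c,np.ones(len(q))]
for _ in range(4):
    x=np.linalg.lstsq(A,q[:,2],rcond=None)[0]; e=q[:,2]-A@x; k=abs(e)<2*e.std(); A,q=A[k],q[k]
print(x,"tilt along n,l",x[:2]@n,x[:2]@l,len(q))
E
```

```text
yaw of y -42.44 z [-0.291 -0.31  -0.905] q [ 0.55  0.5  -0.22  1.74  0.56  1.16 -0.68] t 4.45
shift cm [0.5  0.08 0.32] turn [-0.38 -0.12  0.02] tcp target [ 0.4732 -0.356   0.029 ]
508
330
[0.00627845 0.01044831 0.03229398] tilt along n,l 0.011957147763339306 0.0023856621916744456 286
```

>>> apply_moves(motion=[[0.1, 0, 0.2, -0.4, 0, 0, 0.5], [0.2, 0, 0.4, -0.4, 0, 0, 0.5], [0.2, 0, 0.4, -0.4, 0, 0, 0.5], [0.2, 0, 0.4, -0.4, 0, 0, 0.5]])

```text
time: 4.83
position: [0.4727, -0.3584, 0.033]
tool_rot: [0.893, 0.395, -0.198, 0.091]
ft_force: [0.1, -0.5, -1.7]
grip_width: 0.0559
grip_force: 14.9
```

>>> apply_moves(motion=[[0.1, 0, 0.1, 0, 0, 0, 0.5], [0.1, 0, 0.2, 0, 0, 0, 0.5], [0.1, 0, 0.2, 0, 0, 0, 0.5], [0.1, 0, 0.2, 0, 0, 0, 0.5]])

```text
time: 5.17
position: [0.4722, -0.3582, 0.0298]
tool_rot: [0.893, 0.395, -0.198, 0.09]
ft_force: [-0.3, 0.9, -1.8]
grip_width: 0.0561
grip_force: 14.9
```

>>> apply_moves(motion=[[0, 0, 0.1, 0, 0, 0, 0.5], [0.1, 0, 0.2, 0, 0, 0, 0.5], [0.1, 0, 0.2, 0, 0, 0, 0.5]])

```text
time: 5.42
position: [0.4722, -0.3583, 0.0274]
tool_rot: [0.892, 0.395, -0.199, 0.09]
ft_force: [-0.9, -0.3, -1.7]
grip_width: 0.0558
grip_force: 15.3
```

>>> apply_moves(motion=[[0, 0, 0.1, 0, 0, 0, 0.5], [0, 0, 0.1, 0, 0, 0, 0.5]])

```text
time: 5.58
position: [0.4722, -0.3585, 0.0271]
tool_rot: [0.893, 0.395, -0.198, 0.09]
ft_force: [0.9, 0.7, 0.3]
grip_width: 0.056
grip_force: 16.3
```

The force shows contact, so I'll release.

>>> apply_moves(motion=[[0, 0, 0, 0, 0, 0, 0.34], [0, 0, 0, 0, 0, 0, 0.3], [0, 0, 0, 0, 0, 0, 0.25], [0, 0, 0, 0, 0, 0, 0.15], [0, 0, 0, 0, 0, 0, 0.05], [0, 0, 0, 0, 0, 0, 0], [0, 0, 0, 0, 0, 0, 0], [0, 0, 0, 0, 0, 0, 0]], newtons=4)

```text
time: 6.25
position: [0.4723, -0.3589, 0.0271]
tool_rot: [0.893, 0.395, -0.198, 0.091]
ft_force: [1.4, -1.8, 3.4]
grip_width: 0.0846
grip_force: 1.7
```

>>> apply_moves(motion=[[0, 0, -2, 0, 0, 0, 0], [0, 0, -5, 0, 0, 0, 0], [0, 0, -9, 0, 5, 0, 0], [0, 0, -13, 0, 12, 0, 0], [0, 0, -17, 0, 18, 0, 0], [0, 0, -17, 0, 25, 0, 0], [0, 0, -17, 0, 25, 0, 0], [0, 0, -17, 0, 25, 0, 0]])

```text
time: 6.92
position: [0.5177, -0.3064, 0.18]
tool_rot: [0.915, 0.403, -0.002, 0.003]
ft_force: [-0.5, 0.7, -0.8]
grip_width: 0.0869
grip_force: 0.0
```

```bash
cat > look.py <<'E'
from h import *
import sys
im,W=cloud("top"); np.save("t.npy",W)
u0,u1,v0,v1=map(int,sys.argv[1:5]); z0,z1=float(sys.argv[5]),float(sys.argv[6])
q=W[v0:v1,u0:u1].reshape(-1,3); q=q[(q[:,2]>z0)&(q[:,2]<z1)]
r=cv2.minAreaRect((q[:,:2]*1000).astype(np.float32)); print(len(q),r,np.median(q[:,2]))
A=np.c_[q[:,:2],np.ones(len(q))];print(np.linalg.lstsq(A,q[:,2],rcond=None)[0])
a=cv2.resize(im[v0:v1,u0:u1],None,fx=5,fy=5,interpolation=cv2.INTER_CUBIC);cv2.imwrite(sys.argv[7],a)
E
python3 look.py 370 445 190 250 .024 .045 pics/flat.png; python3 m.py
```

```text
0 ((0.0, 0.0), (0.0, 0.0), 0.0) nan
[0. 0. 0.]
yaw of y -42.32 z [-0.003 -0.005 -1.   ] q [ 0.75  0.28 -0.32  1.66  0.1   1.22 -0.33] t 6.9667
  return _methods._mean(a, axis=axis, dtype=dtype,
  ret = ret.dtype.type(ret / rcount)
```

View pics/flat.png

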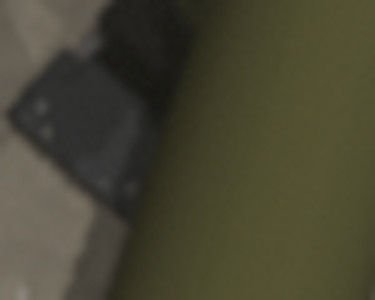

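The arm hides the cassette in this view, so I'll move aside.

>>> apply_moves(motion=[[3, -2.7, -2, 0, 0, 0, 0], [6, -5.4, -4, 0, 0, 0, 0], [9, -8.1, -4, 0, 0, 0, 0], [12, -10.8, -4, 0, 0, 0, 0], [15, -13.5, -4, 0, 0, 0, 0], [15, -13.5, -4, 0, 0, 0, 0], [15, -13.5, -4, 0, 0, 0, 0]])

```text
time: 7.55
position: [0.5204, -0.0964, 0.2177]
tool_rot: [0.912, 0.41, -0.002, 0.001]
ft_force: [-0.0, -1.3, -0.5]
grip_width: 0.0872
grip_force: 0.0
```

```bash
python3 look.py 370 445 190 250 .015 .045 pics/flat2.png; python3 m.py
python3 - <<'E'
from h import *
# extractor: depth-based details from first cloud
W=np.load("top0.npy");S=np.load("scene0.npy")
sub=W[140:245,195:265].reshape(-1,3)
fan=sub[(sub[:,2]>.078)&(sub[:,2]<.09)]
print("fan z",np.median(fan[:,2]),cv2.minAreaRect((fan[:,:2]*1000).astype(np.float32)))
body=sub[(sub[:,2]>.022)]
for yaw in np.arange(9,16,.5):
    a=np.radians(yaw);u=body[:,:2]@[np.cos(a),np.sin(a)];v=body[:,:2]@[-np.sin(a),np.cos(a)]
    lo,hi=np.percentile(u,[.7,99.3]);l2,h2=np.percentile(v,[.7,99.3]);print(yaw,((hi-lo)*1e3).round(1),((h2-l2)*1e3).round(1),"c",(np.array([np.cos(a),np.sin(a)])*(lo+hi)/2+np.array([-np.sin(a),np.cos(a)])*(l2+h2)/2).round(4))
E
```

```text
843 ((459.259521484375, -373.89239501953125), (111.85792541503906, 59.15072250366211), 45.32046127319336) 0.02514802308423588
[ 0.01026856 -0.01341089  0.01554018]
yaw of y -41.87 z [-0.003 -0.005 -1.   ] q [ 0.56  0.11 -0.46  1.78  0.06  1.27 -0.64] t 7.6
fan z 0.08321110833675177 ((614.400146484375, 149.5625), (85.11128997802734, 110.47344207763672), 11.081334114074707)
9.0 230.9 160.3 c [0.5698 0.1172]
9.5 230.3 160.9 c [0.5698 0.1166]
10.0 229.8 161.6 c [0.5697 0.1162]
10.5 229.3 162.7 c [0.5696 0.116 ]
11.0 228.8 163.6 c [0.5696 0.1157]
11.5 228.2 164.8 c [0.5696 0.1155]
12.0 227.5 166.0 c [0.5696 0.1153]
12.5 227.1 167.2 c [0.5695 0.1151]
13.0 226.6 168.6 c [0.5693 0.1149]
13.5 225.7 169.8 c [0.5694 0.1147]
14.0 225.3 171.1 c [0.5693 0.1146]
14.5 224.9 172.6 c [0.5692 0.1144]
15.0 224.5 173.9 c [0.569  0.1143]
15.5 224.0 175.0 c [0.5689 0.114 ]
```

View pics/flat2.png

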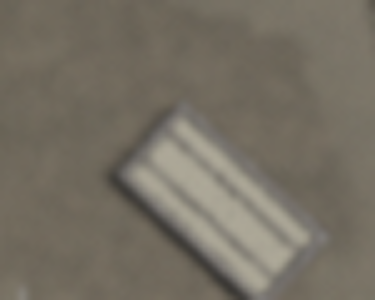

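The cassette lies flat with its two-barred intake face up and its nose toward the upper left. Step 1 looks done. Next I'll fix the extractor and cassette poses precisely.

```bash
cat > ext.py <<'E'
from h import *
def fit(W,im):
    sub=W[150:245,195:268].reshape(-1,3); g=im[150:245,195:268].reshape(-1,3).mean(1)
    yaw=np.radians(11.7)
    for it in range(5):
        e=np.array([np.cos(yaw),np.sin(yaw)]);f=np.array([-e[1],e[0]])
        k=(sub[:,2]>.022)&(sub[:,2]<.036); D=sub[k]; u=D[:,:2]@e;v=D[:,:2]@f
        u0=np.percentile(u,1); L=[];Rr=[]
        for b in np.arange(u0+.008,u0+.105,.006):
            s=v[abs(u-b)<.003]; L.append((b,s.max()));Rr.append((b,s.min()))
        L,Rr=np.array(L),np.array(Rr)
        pl,pr=[np.polyfit(q[:,0],q[:,1],1) for q in(L,Rr)]
        yaw+=np.arctan((pl[0]+pr[0])/2)
    lo=[u[abs(v-b)<.003].min() for b in np.arange(np.median(v)-.045,np.median(v)+.045,.006)]
    vc=(np.median(L[:,1])+np.median(Rr[:,1]))/2
    print("yaw",np.degrees(yaw),"slopes",pl[0],pr[0],"width",np.median(L[:,1]-Rr[:,1]),"near u",np.median(lo),np.std(lo),"vc",vc)
    uo=np.median(lo)+.105
    o=e*uo+f*vc; print("origin",o)
    # heel bar: z profile and brightness along u at v~vc
    a=(sub[:,:2]-o); x=a@e;y=a@f; k=abs(y)<.02
    for b in np.arange(-.11,.03,.003):
        s=k&(abs(x-b)<.0015)
        if s.sum(): print(round(b*1e3),(sub[s,2].mean()*1e3).round(1),g[s].mean().round(0),end=" | ")
    fan=(sub[:,2]>.07); xf=x[fan];yf=y[fan]
    print("\nfan y",np.percentile(yf,[1,99]),"x",np.percentile(xf,[1,99]))
    bright=(g>np.percentile(g[k],97))
E
python3 - <<'E'
from ext import *
fit(np.load("top0.npy"),cv2.imread("pics/top0.png"))
im,W=cloud("top"); fit(W,im)
q=W[185:262,365:450].reshape(-1,3); q=q[(q[:,2]>.014)&(q[:,2]<.045)]
print(cv2.minAreaRect((q[:,:2]*1000).astype(np.float32)),len(q),np.percentile(q[:,2],[10,50,90,98]))
c=q[:,:2]-q[:,:2].mean(0);w,V=np.linalg.eigh(c.T@c);print(q[:,:2].mean(0),np.degrees(np.arctan2(V[1,1],V[0,1])))
E
```

```text
yaw 11.674778115466896 slopes 0.0027752520888516623 -0.0027752520888578505 width 0.11841848207011735 near u 0.4661666525123333 0.0008743379325554131 vc 0.022055559742089146
origin [0.55488727 0.1371784 ]
-110 -0.5 101.0 | -107 3.2 89.0 | -104 18.1 86.0 | -101 29.6 108.0 | -98 29.4 114.0 | -95 29.5 122.0 | -92 31.4 139.0 | -89 32.6 144.0 | -86 30.9 150.0 | -83 32.2 144.0 | -80 32.0 137.0 | -77 35.0 139.0 | -74 35.9 138.0 | -71 36.4 125.0 | -68 29.1 113.0 | -65 29.5 104.0 | -62 28.5 87.0 | -59 28.9 72.0 | -56 29.1 81.0 | -53 29.8 88.0 | -50 29.7 76.0 | -47 30.0 76.0 | -44 28.8 85.0 | -41 31.4 77.0 | -38 29.5 73.0 | -35 29.6 83.0 | -32 29.2 81.0 | -29 29.3 72.0 | -26 30.2 80.0 | -23 30.4 84.0 | -20 29.2 73.0 | -17 30.1 76.0 | -14 28.9 86.0 | -11 30.0 77.0 | -8 30.2 72.0 | -5 28.4 80.0 | -2 29.9 80.0 | 1 30.1 72.0 | 4 29.8 79.0 | 7 28.7 83.0 | 10 29.5 74.0 | 13 28.5 74.0 | 16 29.2 84.0 | 19 43.2 74.0 | 22 63.1 78.0 | 25 51.9 80.0 | 28 57.4 86.0 | 
fan y [-0.05406674  0.05458793] x [0.02046131 0.10222012]
yaw 11.924982454666987 slopes -0.0013356842347677484 0.0013356841441060222 width 0.1
[... 429 characters left out ...]
.4 88.0 | -53 29.9 90.0 | -50 29.9 78.0 | -47 30.1 83.0 | -44 28.9 89.0 | -41 28.8 80.0 | -38 30.9 79.0 | -35 29.8 89.0 | -32 30.2 85.0 | -29 28.7 76.0 | -26 28.7 86.0 | -23 28.3 89.0 | -20 30.4 75.0 | -17 30.9 82.0 | -14 29.1 90.0 | -11 30.6 78.0 | -8 29.5 76.0 | -5 29.3 86.0 | -2 28.5 83.0 | 1 29.8 75.0 | 4 30.0 86.0 | 7 29.3 85.0 | 10 30.2 75.0 | 13 30.1 82.0 | 16 30.7 88.0 | 19 50.4 75.0 | 22 59.1 83.0 | 25 56.1 88.0 | 28 60.2 94.0 | 
fan y [-0.05468983  0.05432702] x [0.01999005 0.10140728]
((507.1194152832031, -418.90118408203125), (111.75346374511719, 190.66159057617188), 47.274574279785156) 899 [0.01943873 0.02481097 0.03062084 0.03412578]
[ 0.46374207 -0.37951141] 139.53933080778927
```

```bash
python3 - <<'E'
from h import *
im,W=cloud("top")
q=W[185:262,365:450].reshape(-1,3); q=q[(q[:,2]>.014)&(q[:,2]<.045)&(np.linalg.norm(q[:,:2]-[.459,-.373],axis=1)<.066)]
b=None
for yaw in np.arange(42,52,.5):
    a=np.radians(yaw);e=np.array([np.cos(a),np.sin(a)]);f=np.array([-e[1],e[0]])
    u=q[:,:2]@e;v=q[:,:2]@f; U=np.percentile(u,[1,99]);V=np.percentile(v,[1,99]); s=np.ptp(V)
    if b is None or s<b[0]: b=(s,yaw,np.ptp(U),e*U.mean()+f*V.mean())
print(len(q),b)
c=q[:,:2]-q[:,:2].mean(0);w,V=np.linalg.eigh(c.T@c);print(q[:,:2].mean(0),np.degrees(np.arctan2(V[1,1],V[0,1])))
E
python3 m.py .434 -.401 .18 47 0 0.006
```

```text
849 (np.float64(0.05612975527470787), np.float64(47.0), np.float64(0.10888821508600349), array([ 0.45872282, -0.37372407]))
[ 0.45812045 -0.3741002 ] 46.765146912862974
yaw of y -42.2 z [-0.002 -0.005 -1.   ] q [ 0.57  0.11 -0.45  1.77  0.06  1.27 -0.64] t 7.7
shift cm [-27.88  13.64   3.38] turn [0.13 0.3  0.8 ] tcp target [ 0.434 -0.401  0.186]
```

>>> apply_moves(motion=[[-3, 1.5, 1, 0, 0, 0.8, 0], [-7, 3.4, 3.4, 0, 0, 0.8, 0], [-14, 6.8, 3.4, 0, 0, 0.8, 0], [-28, 13.7, 3.4, 0, 0, 0.8, 0], [-28, 13.7, 3.4, 0, 0, 0.8, 0], [-28, 13.7, 3.4, 0, 0, 0.8, 0], [-28, 13.7, 3.4, 0, 0, 0.8, 0], [-28, 13.7, 3.4, 0, 0, 0.8, 0]])

```text
time: 8.37
position: [0.4308, -0.407, 0.1859]
tool_rot: [0.918, 0.396, -0.002, 0.002]
ft_force: [-0.5, -0.3, -0.1]
grip_width: 0.087
grip_force: 0.0
```

>>> apply_moves(motion=[[0, 0, 0, 0, 0, 0, 0], [0, 0, 0, 0, 0, 0, 0], [0, 0, 0, 0, 0, 0, 0]])

```text
time: 8.62
position: [0.4335, -0.4023, 0.1859]
tool_rot: [0.918, 0.398, -0.001, 0.002]
ft_force: [0.1, 0.2, -0.1]
grip_width: 0.0869
grip_force: 0.0
```

```bash
python3 m.py .4328 -.4016 .031 47 0 0.0
```

```text
yaw of y -43.13 z [-0.    -0.004 -1.   ] q [ 0.89  0.24 -0.22  1.68  0.06  1.22 -0.1 ] t 8.6167
shift cm [ 0.04 -0.13 15.49] turn [ 0.13  0.15 -0.13] tcp target [ 0.4328 -0.4016  0.031 ]
```

>>> apply_moves(motion=[[0, -0.1, 3, 0, 0, 0, 0], [0, -0.1, 7, 0, 0, 0, 0], [0, -0.1, 11, 0, 0, 0, 0], [0, -0.1, 13.5, 0, 0, 0, 0], [0, -0.1, 15, 0, 0, 0, 0], [0, -0.1, 15.5, 0, 0, 0, 0], [0, -0.1, 15.5, 0, 0, 0, 0], [0, -0.1, 15.5, 0, 0, 0, 0]])

```text
time: 9.28
position: [0.4347, -0.4018, 0.0328]
tool_rot: [0.917, 0.399, -0.0, 0.003]
ft_force: [-0.9, -1.4, 0.3]
grip_width: 0.0869
grip_force: 0.0
```

>>> apply_moves(motion=[[0, 0, 0, 0, 0, 0, 0.2], [0, 0, 0, 0, 0, 0, 0.28], [0, 0, 0, 0, 0, 0, 0.33], [0, 0, 0, 0, 0, 0, 0.37], [0, 0, 0, 0, 0, 0, 0.45], [0, 0, 0, 0, 0, 0, 0.5], [0, 0, 0, 0, 0, 0, 0.5], [0, 0, 0, 0, 0, 0, 0.5]], newtons=35)

```text
time: 9.95
position: [0.4334, -0.4021, 0.0323]
tool_rot: [0.917, 0.399, -0.001, 0.002]
ft_force: [-1.8, 1.3, 3.9]
grip_width: 0.0559
grip_force: 35.0
```

```bash
python3 m.py .506 .05 .16 11.8 0 0.0
```

```text
yaw of y -43.03 z [ 0.001 -0.005 -1.   ] q [ 0.88  0.4  -0.21  1.81  0.1   0.93 -0.13] t 9.95
shift cm [ 37.97 -25.49 -12.99] turn [ 0.27  0.11 35.17] tcp target [0.506 0.05  0.16 ]
```

>>> apply_moves(motion=[[0, 0, -1, 0, 0, 0, 0.5], [0, 0, -3, 0, 0, 0, 0.5], [0, 0, -6, 0, 0, 0, 0.5], [0, 0, -9, 0, 0, 0, 0.5], [0, 0, -12, 0, 0, 0, 0.5], [0, 0, -15, 0, 0, 0, 0.5], [0, 0, -17, 0, 0, 0, 0.5], [0, 0, -17, 0, 0, 0, 0.5]])

```text
time: 10.62
position: [0.4358, -0.4031, 0.2078]
tool_rot: [0.917, 0.399, 0.002, 0.007]
ft_force: [0.6, -0.6, -1.4]
grip_width: 0.0562
grip_force: 35.0
```

```bash
python3 m.py .4543 .1162 .18 11.8 0 0.0
```

```text
yaw of y -43.02 z [ 0.009 -0.012 -1.   ] q [ 0.89  0.22 -0.22  1.66  0.06  1.25 -0.09] t 10.6167
shift cm [ 39.23 -34.11   2.18] turn [ 0.84 -0.1  35.18] tcp target [0.4543 0.1162 0.18  ]
```

>>> apply_moves(motion=[[1.5, -1.3, 0, 0, 0, 3, 0.5], [4, -3.5, 0, 0, 0, 7, 0.5], [6.5, -5.7, 0, 0, 0, 11, 0.5], [9, -7.8, 0, 0, 0, 15, 0.5], [11.5, -10, 0, 0, 0, 19, 0.5], [14, -12.2, 0, 0, 0, 23, 0.5], [16.5, -14.4, 0, 0, 0, 27, 0.5], [19, -16.6, 0, 0, 0, 30, 0.5]])

```text
time: 11.28
position: [0.4408, -0.1473, 0.1994]
tool_rot: [0.989, 0.146, -0.0, 0.002]
ft_force: [1.2, 0.8, -1.6]
grip_width: 0.0557
grip_force: 34.9
```

```bash
python3 m.py .4543 .1162 .18 11.8 0 0.0
```

```text
yaw of y -73.22 z [-0.    -0.005 -1.   ] q [ 0.66 -0.03 -0.39  1.94 -0.01  1.22 -1.  ] t 11.2833
shift cm [  8.9  -24.85   1.81] turn [0.26 0.08 4.98] tcp target [0.4543 0.1162 0.18  ]
```

>>> apply_moves(motion=[[1.2, -3.4, 0, 0, 0, 2, 0.5], [2.4, -6.8, 0, 0, 0, 4, 0.5], [3.6, -10.2, 0, 0, 0, 5, 0.5], [4.8, -13.6, 0, 0, 0, 5, 0.5], [6, -17, 0, 0, 0, 5, 0.5], [7.2, -20.4, 0, 0, 0, 5, 0.5], [8.2, -23.2, 0, 0, 0, 5, 0.5], [8.9, -24.9, 1, 0.3, 0, 5, 0.5]])

```text
time: 11.95
position: [0.4541, 0.1196, 0.19]
tool_rot: [0.994, 0.107, 0.001, -0.001]
ft_force: [-0.5, -0.4, -1.5]
grip_width: 0.056
grip_force: 35.0
```

>>> apply_moves(motion=[[0, 0, 0, 0, 0, 0, 0.5], [0, 0, 0, 0, 0, 0, 0.5]])

```text
time: 12.12
position: [0.4529, 0.1156, 0.1878]
tool_rot: [0.994, 0.106, -0.001, 0.0]
ft_force: [0.0, -0.1, -1.4]
grip_width: 0.0558
grip_force: 35.0
```

```bash
python3 - <<'E'
from h import *
im,W=cloud("top");np.save("t2.npy",W);cv2.imwrite("pics/t2.png",cv2.resize(im[140:300,170:330],(640,640),interpolation=cv2.INTER_CUBIC))
E
python3 m.py .4543 .1162 .075 11.8 4.5 0.0
```

```text
yaw of y -78.01 z [-0.002 -0.001 -1.   ] q [ 0.4  -0.   -0.7   1.94 -0.    1.2  -1.66] t 12.1667
shift cm [ 0.15 -0.17 11.32] turn [0.01 4.63 0.19] tcp target [0.4543 0.1162 0.075 ]
```

View pics/t2.png

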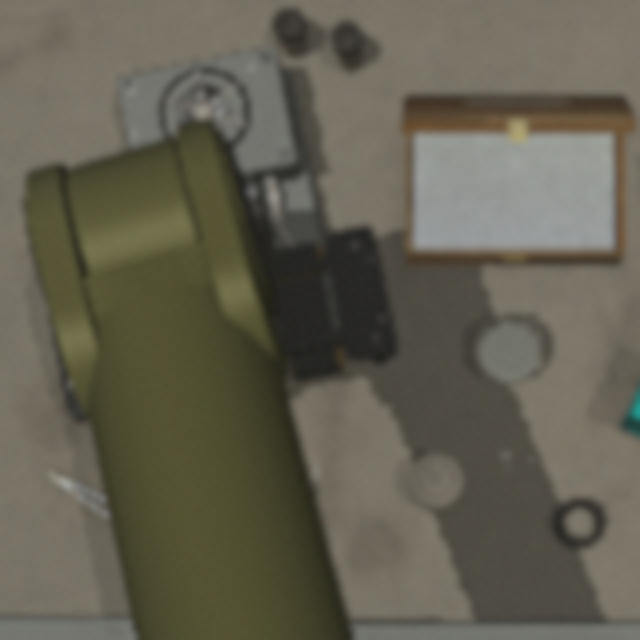

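The arm hides the bay from above, but the jar, bottle and box are clear of the gripper. I'll descend using the computed poses.

```bash
cat > st.py <<'E'
from h import *
import sys
O=np.array([.5551,.1373,0]);YAW=11.8
a=np.radians(YAW);e=np.array([np.cos(a),np.sin(a),0]);f=np.array([-e[1],e[0],0]);k=np.array([0,0,1.])
off_n=np.array([.093,-.0323]); off_c=np.array([.093,-.0173]);off_t=np.array([-.017,-.0323])
def rot(o,phi): c,s=np.cos(phi),np.sin(phi); return np.array([o[0]*c+o[1]*s,-o[0]*s+o[1]*c])
p,r,s=tool(); d=p-O; z=r.as_matrix()[:,2]; phi=np.arctan2(-(z@e),-z[2])
n=np.array([d@e,p[2]])+rot(off_c,phi); b=np.array([d@e,p[2]])+rot(off_n,phi); t=np.array([d@e,p[2]])+rot(off_t,phi)
x=r.as_matrix()[:,0]
print("t",round(s["time"],2),"nose X %.1f bot %.1f | tail X %.1f bot %.1f | y %.1f phi %.1f yaw %.1f roll %.1f"%(n[0]*1e3,b[1]*1e3,t[0]*1e3,t[1]*1e3,(d@f)*1e3,np.degrees(phi),np.degrees(np.arctan2(x[1],x[0])),np.degrees(z@f)),
 "F ext xyz",np.round([np.dot(s["ft_force"],v) for v in(e,f,k)],1),"grip",round(s["grip_width"],4))
if len(sys.argv)>1:
    X,zb,ph=[float(v) for v in sys.argv[1:4]]; y=float(sys.argv[4])/1e3 if len(sys.argv)>4 else 0
    ph=np.radians(ph); T=O+e*(X/1e3-rot(off_c,ph)[0])+f*y+k*(zb/1e3-rot(off_n,ph)[1])
    move(T,target(YAW,-np.degrees(ph)),0)
E
python3 st.py -8 46 0
```

```text
t 12.17 nose X -11.3 bot 155.7 | tail X -121.3 bot 156.0 | y -1.7 phi 0.1 yaw 12.0 roll -0.0 F ext xyz [ 0.1 -0.2 -1.9] grip 0.0559
shift cm [ 0.35 -0.17 10.99] turn [0.02 0.13 0.19] tcp target [0.4562 0.1166 0.0783]
```

>>> apply_moves(motion=[[0.1, -0.1, 2, 0, 0, 0.2, 0.5], [0.2, -0.2, 5, 0, 0, 0.2, 0.5], [0.3, -0.2, 8, 0, 0, 0.2, 0.5], [0.3, -0.2, 10, 0, 0, 0.2, 0.5], [0.3, -0.2, 11, 0, 0, 0.2, 0.5], [0.3, -0.2, 11, 0, 0, 0.2, 0.5]])

```text
time: 12.67
position: [0.4549, 0.1157, 0.0771]
tool_rot: [0.995, 0.102, -0.003, 0.0]
ft_force: [-0.3, 0.0, -2.1]
grip_width: 0.0557
grip_force: 35.0
```

```bash
python3 st.py 15 33.5 6
```

```text
t 12.67 nose X -9.6 bot 44.3 | tail X -119.6 bot 44.8 | y -0.6 phi 0.3 yaw 11.7 roll 0.0 F ext xyz [-0.3  0.1 -2.1] grip 0.0557
shift cm [ 2.68 -0.07  0.16] turn [-0.02 -5.71 -0.14] tcp target [0.481  0.1218 0.0753]
```

>>> apply_moves(motion=[[0.5, -0.1, 0, 0, -1.5, 0, 0.5], [1.1, -0.1, 0, 0, -3, 0, 0.5], [1.8, -0.1, 0.1, 0, -4.5, -0.1, 0.5], [2.4, -0.1, 0.1, 0, -5.7, -0.1, 0.5], [2.7, -0.1, 0.2, 0, -5.7, -0.1, 0.5], [2.7, -0.1, 0.2, 0, -5.7, -0.1, 0.5]])

```text
time: 13.17
position: [0.4846, 0.1238, 0.0782]
tool_rot: [0.994, 0.103, -0.048, 0.005]
ft_force: [-0.3, 0.7, -2.6]
grip_width: 0.0556
grip_force: 35.0
```

```bash
python3 st.py 32 32.5 6; python3 - <<'E'
from h import *
im,W=cloud("scene");cv2.imwrite("pics/s2.png",cv2.resize(im[180:290,170:310],(763,600),interpolation=cv2.INTER_CUBIC))
E
```

```text
t 13.17 nose X 19.1 bot 37.1 | tail X -91.9 bot 47.7 | y 1.2 phi 5.6 yaw 11.8 roll 0.0 F ext xyz [-0.2  0.7 -2.6] grip 0.0556
shift cm [1.34 0.12 0.26] turn [-0.02 -0.44 -0.  ] tcp target [0.4977 0.1253 0.0743]
```

View pics/s2.png

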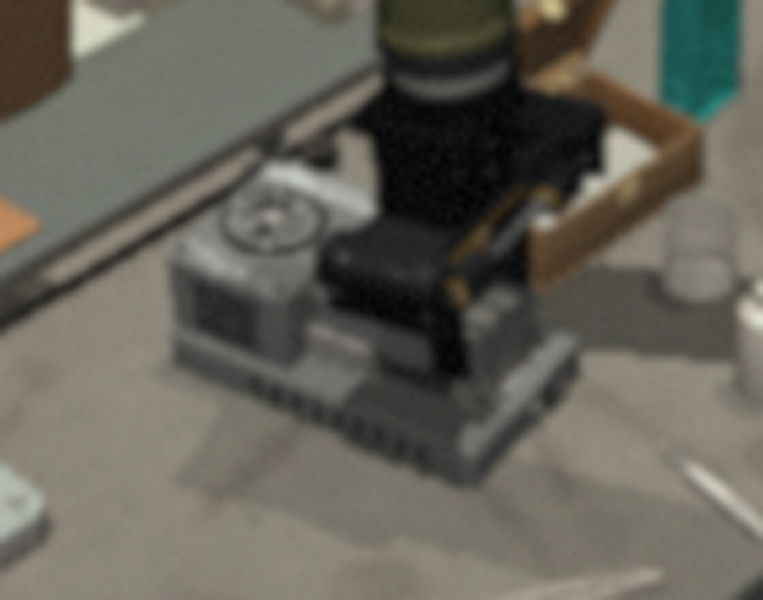

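The cassette is over the bay with its nose between the rails at about (340,345) and its tail above the heel at about (490,370). I'll carry on by measured position and force.

>>> apply_moves(motion=[[0.4, 0.1, 0.1, 0, -0.4, 0, 0.5], [0.9, 0.1, 0.2, 0, -0.4, 0, 0.5], [1.2, 0.1, 0.3, 0, -0.4, 0, 0.5], [1.2, 0.1, 0.3, 0, -0.4, 0, 0.5], [1.2, 0.1, 0.3, 0, -0.4, 0, 0.5]])

```text
time: 13.63
position: [0.4944, 0.1255, 0.073]
tool_rot: [0.993, 0.103, -0.053, 0.005]
ft_force: [0.2, -0.9, -1.3]
grip_width: 0.0558
grip_force: 35.0
```

```bash
python3 st.py 38 31.5 6
```

```text
t 13.63 nose X 28.8 bot 30.9 | tail X -82.2 bot 42.7 | y 0.9 phi 6.1 yaw 11.9 roll -0.0 F ext xyz [ 0.  -0.9 -1.3] grip 0.0558
shift cm [ 0.91  0.09 -0.13] turn [0.   0.13 0.08] tcp target [0.5035 0.1265 0.0733]
```

>>> apply_moves(motion=[[0.3, 0.1, -0.1, 0, 0, 0, 0.5], [0.6, 0.1, -0.1, 0, 0, 0, 0.5], [0.9, 0.1, -0.1, 0, 0, 0, 0.5], [0.9, 0.1, -0.1, 0, 0, 0, 0.5], [0.9, 0.1, -0.1, 0, 0, 0, 0.5]])

```text
time: 14.05
position: [0.5033, 0.1262, 0.0731]
tool_rot: [0.993, 0.103, -0.053, 0.006]
ft_force: [-1.8, -0.1, 0.9]
grip_width: 0.0553
grip_force: 34.9
```

```bash
python3 st.py 43 32 6
```

```text
t 14.05 nose X 37.7 bot 31.0 | tail X -73.3 bot 42.8 | y -0.3 phi 6.2 yaw 11.9 roll -0.0 F ext xyz [-1.8  0.2  0.9] grip 0.0553
shift cm [ 0.52 -0.03 -0.13] turn [0.02 0.16 0.07] tcp target [0.5084 0.1275 0.0738]
```

>>> apply_moves(motion=[[0.2, 0, -0.1, 0, 0, 0, 0.5], [0.4, 0, -0.1, 0, 0, 0, 0.5], [0.6, 0, -0.1, 0, 0, 0, 0.5], [0.6, 0, -0.1, 0, 0, 0, 0.5], [0.6, 0, -0.1, 0, 0, 0, 0.5]])

```text
time: 14.47
position: [0.5093, 0.1274, 0.0733]
tool_rot: [0.993, 0.103, -0.053, 0.006]
ft_force: [-3.8, -1.2, -1.1]
grip_width: 0.056
grip_force: 34.9
```

```bash
python3 st.py 44 32 6
```

```text
t 14.47 nose X 43.7 bot 31.2 | tail X -67.3 bot 43.0 | y -0.3 phi 6.2 yaw 11.9 roll -0.0 F ext xyz [-3.9 -0.4 -1.1] grip 0.056
shift cm [ 0.02 -0.03 -0.05] turn [0.01 0.16 0.07] tcp target [0.5094 0.1278 0.0738]
```

>>> apply_moves(motion=[[0.1, 0, 0, 0, 0, 0, 0.5], [0.1, 0, 0, 0, 0, 0, 0.5], [0.1, 0, 0, 0, 0, 0, 0.5]])

```text
time: 14.72
position: [0.5103, 0.1277, 0.0733]
tool_rot: [0.993, 0.103, -0.053, 0.006]
ft_force: [-3.1, -1.5, -0.0]
grip_width: 0.0555
grip_force: 34.9
```

```bash
python3 st.py 44.5 30.5 0
```

```text
t 14.72 nose X 44.8 bot 31.3 | tail X -66.1 bot 43.0 | y -0.3 phi 6.1 yaw 11.9 roll -0.0 F ext xyz [-3.4 -0.8 -0. ] grip 0.0555
shift cm [-0.16 -0.03  1.07] turn [0.01 6.13 0.07] tcp target [0.5076 0.1274 0.0628]
```

>>> apply_moves(motion=[[0, 0, 0.2, 0, 1.2, 0, 0.5], [0, 0, 0.4, 0, 2.4, 0, 0.5], [-0.1, 0, 0.6, 0, 3.6, 0, 0.5], [-0.1, 0, 0.8, 0, 4.8, 0, 0.5], [-0.1, 0, 0.9, 0, 5.5, 0, 0.5], [-0.1, 0, 0.9, 0, 5.5, 0, 0.5]])

```text
time: 15.22
position: [0.5079, 0.1271, 0.0644]
tool_rot: [0.995, 0.104, -0.005, 0.001]
ft_force: [-3.7, -0.6, -0.3]
grip_width: 0.0554
grip_force: 35.0
```

```bash
python3 st.py 44.5 30.3 0
```

```text
t 15.22 nose X 44.5 bot 31.1 | tail X -65.7 bot 32.3 | y -0.3 phi 0.6 yaw 11.9 roll -0.0 F ext xyz [-3.8  0.1 -0.3] grip 0.0554
shift cm [-0.02 -0.03  0.18] turn [0.03 0.63 0.08] tcp target [0.5076 0.1274 0.0626]
```

>>> apply_moves(motion=[[0, 0, 0.1, 0, 0.4, 0, 0.5], [0, 0, 0.2, 0, 0.6, 0, 0.5], [0, 0, 0.2, 0, 0.6, 0, 0.5]])

```text
time: 15.47
position: [0.5082, 0.1273, 0.0624]
tool_rot: [0.995, 0.103, -0.001, 0.0]
ft_force: [-3.9, -1.3, -2.4]
grip_width: 0.0561
grip_force: 35.0
```

```bash
python3 st.py
```

```text
t 15.47 nose X 45.0 bot 30.0 | tail X -65.0 bot 30.2 | y -0.2 phi 0.1 yaw 11.9 roll -0.0 F ext xyz [-4.1 -0.5 -2.4] grip 0.0561
```

>>> apply_moves(motion=[[0, 0, 0.1, 0, 0, 0, 0.5], [-0.1, 0, 0.1, 0, 0, 0, 0.5], [-0.2, 0, 0.1, 0, 0, 0, 0.5], [-0.3, 0, 0.1, 0, 0, 0, 0.5], [-0.3, 0, 0.1, 0, 0, 0, 0.5]])

```text
time: 15.88
position: [0.5071, 0.1271, 0.0623]
tool_rot: [0.995, 0.104, 0.002, -0.0]
ft_force: [0.3, 0.3, 1.6]
grip_width: 0.0559
grip_force: 35.0
```

```bash
python3 st.py
```

```text
t 15.88 nose X 44.0 bot 30.3 | tail X -65.9 bot 29.9 | y -0.1 phi -0.2 yaw 11.9 roll 0.0 F ext xyz [0.4 0.3 1.6] grip 0.0559
```

The force swing shows the tail is against the heel bar, so I'll release and back off.

>>> apply_moves(motion=[[0.1, 0, 0, 0, 0, 0, 0.5], [0.1, 0, 0, 0, 0, 0, 0.34], [0.1, 0, 0, 0, 0, 0, 0.28], [0.1, 0, 0, 0, 0, 0, 0.2], [0.1, 0, 0, 0, 0, 0, 0.1], [0.1, 0, 0, 0, 0, 0, 0], [0.1, 0, 0, 0, 0, 0, 0], [0.1, 0, 0, 0, 0, 0, 0]], newtons=5)

```text
time: 16.55
position: [0.5066, 0.127, 0.0615]
tool_rot: [0.995, 0.103, -0.0, -0.0]
ft_force: [0.4, 0.1, -0.5]
grip_width: 0.0843
grip_force: 0.0
```

>>> apply_moves(motion=[[0, 0, -1, 0, 0, 0, 0], [0, 0, -3, 0, 0, 0, 0], [0, 0, -6, 0, 0, 0, 0], [0, 0, -9, 0, 0, 0, 0], [0, 0, -12, 0, 0, 0, 0], [0, 0, -15, 0, 0, 0, 0], [0, 0, -18, 0, 0, 0, 0], [0, 0, -18, 0, 0, 0, 0]])

```text
time: 17.22
position: [0.5097, 0.1284, 0.2487]
tool_rot: [0.995, 0.104, 0.006, 0.0]
ft_force: [-0.2, 1.2, 0.0]
grip_width: 0.0869
grip_force: 0.0
```

>>> apply_moves(motion=[[0, 3, 0, 0, 0, 0, 0], [0, 7, 0, 0, 0, 0, 0], [0, 11, 0, 0, 0, 0, 0], [0, 15, 0, 0, 0, 0, 0], [0, 19, 0, 0, 0, 0, 0], [0, 23, 0, 0, 0, 0, 0], [0, 27, 0, 0, 0, 0, 0], [0, 27, 0, 0, 0, 0, 0]])

```text
time: 17.88
position: [0.5618, -0.1484, 0.2411]
tool_rot: [0.995, 0.097, -0.0, 0.002]
ft_force: [-1.2, -0.3, -0.8]
grip_width: 0.0873
grip_force: 0.0
```

```bash
python3 - <<'E'
from h import *
im,W=cloud("top")
O=np.array([.5551,.1373]);a=np.radians(11.8);e=np.array([np.cos(a),np.sin(a)]);f=np.array([-e[1],e[0]])
sub=W[150:245,195:268].reshape(-1,3);g=im[150:245,195:268].reshape(-1,3).mean(1)
d=sub[:,:2]-O;x=d@e;y=d@f;k=abs(y)<.02
for b in np.arange(-.1,.03,.004):
    s=k&(abs(x-b)<.002); print(round(b*1e3),(sub[s,2].mean()*1e3).round(1),g[s].mean().round(0),end=" | ")
c=(sub[:,2]>.043)&(sub[:,2]<.068)&(x>-.09)&(x<.01)
print("\nrect",c.sum(),"x",np.percentile(x[c],[1,99]),"y",np.percentile(y[c],[1,99]))
for b in (-.06,-.04,-.02,0.): s=c&(abs(x-b)<.008);print(b,y[s].min(),y[s].max())
A=np.c_[x[c],y[c],np.ones(c.sum())];print(np.linalg.lstsq(A,sub[c,2],rcond=None)[0])
for n,(u0,u1,v0,v1,z0) in dict(glue=(268,292,248,272,.06),jar=(284,312,214,242,.02)).items():
    q=W[v0:v1,u0:u1].reshape(-1,3);q=q[(q[:,2]>z0)&(q[:,2]<.1)];print(n,q.mean(0))
E
```

```text
-100 29.1 118.0 | -96 30.4 129.0 | -92 31.3 149.0 | -88 31.0 158.0 | -84 31.2 155.0 | -80 31.9 147.0 | -76 36.2 148.0 | -72 44.2 112.0 | -68 56.0 120.0 | -64 56.2 141.0 | -60 54.4 154.0 | -56 52.9 157.0 | -52 54.2 157.0 | -48 54.1 155.0 | -44 53.8 157.0 | -40 54.2 156.0 | -36 54.4 160.0 | -32 53.9 159.0 | -28 53.2 156.0 | -24 53.7 155.0 | -20 53.9 158.0 | -16 54.4 157.0 | -12 54.6 157.0 | -8 54.4 157.0 | -4 54.3 156.0 | 0 54.2 158.0 | 4 54.4 157.0 | 8 54.8 153.0 | 12 54.4 156.0 | 16 54.1 157.0 | 20 64.0 131.0 | 24 70.7 113.0 | 28 78.1 113.0 | 
rect 676 x [-0.07035646  0.00902393] y [-0.03589413  0.03544171]
-0.06 -0.03105227507979859 0.024946461642567846
-0.04 -0.03186955473583768 0.024814482868288527
-0.02 -0.03949093554013463 0.03889215521536629
0.0 -0.03616177229950722 0.035954160403828185
[-0.02075943  0.00639073  0.05404015]
glue [ 0.37729379 -0.00509523  0.06886784]
jar [ 0.4703388  -0.05455413  0.04380088]
```

The cassette lies flat in the bay with its tail at the heel bar. The bottle and jar haven't moved, and the arm is clear. I'll hand it in.

```bash
python3 -c "
from station import env
print(env.sign_off())"
```

```text
the job is handed in; nothing more can be done
None
```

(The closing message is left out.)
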